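Loosen the microscope boom's locking ring by two turns

TASK

Loosen the knurled locking ring on the microscope's boom so that the head can be swung for the next visitor: roll a fingertip across the top of its rim, stroke after stroke, until it stands two full turns out from tight with the raised rib on its face pointing straight up again. Press only lightly and do not run on towards two and a half turns, where the ring comes off; do not lift the boom, and leave the things lying about the stand where they are.

Things in the scene. Friction and masses are not known exactly. Their poses are not given: they have to be found in the camera images.
- stand: Boom stand fixed to the counter. Origin on the counter (z = 0) exactly below the ring's centre; z up, x along the ring's axis and out of its ribbed face, y along the boom. White base plate 200 x 150 x 14 mm (along x, y, z) with a steel pillar 34 mm thick and 204 mm tall, both centred at x = -45, y = -215 mm.
- boom_mid (a point): Middle of the white boom right behind the ring, 170 mm above the counter; axes as stand. The boom is 30 mm deep (x) and 28 mm high and runs along y from 215 mm on the -y side (pillar) to 170 mm on the +y side. The grey clamp block here is 36 x 56 x 36 mm, so its top is 12 mm lower than the top of the ring.
- head_mid (a point): Middle of the white microscope head on the boom's +y end: a body 75 x 78 x 50 mm with a black lens below and two black-ended eyepieces leaning to +x, which reach 90 mm above this point and 90 mm to +x. Axes as stand; not to be touched for this job.
- ring_centre (a point): Centre of the black locking ring with steel knurling, on its axis, midway in its width; axes as stand. The ring is a wheel 60 mm in diameter, 24 mm wide (x from -12 to +12 mm), its axis level along x, clear above and at both sides; the top of the rim is 30 mm above this point, 200 mm above the counter with the boom at rest. The clamp block begins 15 mm behind its back face (-x).
- rib_tip (a point): Outer end of the bare metal rib on the ring's +x face: a radial bar 7 mm wide, standing 5 mm out of the face, from the centre to 27 mm from the axis. It turns with the ring and points straight up at every whole turn from tight.
- lock_ring (a joint): Ring angle in rad: 0 = tight at its stop, rib straight up; grows as it loosens; 12.57 = two full turns. Starts 0 to 1.2. It loosens counter-clockwise as seen facing the ribbed face (from +x): the top of the rim goes to the stand's -y, from the head towards the pillar. About 1 N along the rim turns it, by friction under a lightly pressed tip; it stays where it is left.
- boom (a joint): Sinking of the sprung boom, with the ring and the head, in m: 0 = at rest, growing downwards. It gives straight down by about 1.2 N per mm, up to 10 mm, and springs back; 4 to 6 mm of press on the ring is enough to roll it. Negative = lifted.
- jar: Clear glass specimen jar with a white cap, 48 mm across, 75 mm tall, upright on the counter on the robot's side of the boom. Bystander. Origin under its centre.
- eyepiece: Spare black eyepiece standing upright, 42 mm across, 50 mm tall, on the far side of the boom. Bystander. Origin under its centre.
- tray: Shallow open aluminium tray 90 x 120 x 18 mm on the counter, on the far side of the boom. Bystander. Origin under its centre.
- bone: Small pale bone, about 70 mm long and 18 mm thick, lying in the tray. Bystander. Origin under its centre.

How it is judged (in metres and radians):
On the way:
1. the ring is more than one full turn out from tight (value of joint lock_ring above 6.3 rad).
At the end, for the whole second after the job is handed in: The ring is at rest two full turns (12.57 rad) out from tight, within 0.45 rad either way, so the rib points up; the boom has sprung back to within 3 mm of its rest height; jar, eyepiece, tray and bone are within 15 mm of where they stood (value of joint lock_ring between 12.116 and 13.016 rad and velocity of joint lock_ring between -0.1 and 0.1 rad/s and value of joint boom between -0.003 and 0.003 m and distance of each of jar, eyepiece, tray, bone from where it was at the start of the episode below 0.015 m); the robot touches nothing.
It fails at once if the ring was turned past 2.37 turns (14.9 rad) (value of joint lock_ring above 14.9 rad).
It fails at once if the boom or ring was pressed with more than 40 N (contact force between any of the arm, the fingers and stand above 40 N).
It fails at once if the boom was lifted by more than 4 mm (value of joint boom below -0.004 m).
It fails at once if the jar, eyepiece, tray or bone was moved by more than 15 mm (distance of any of jar, eyepiece, tray, bone from where it was at the start of the episode above 0.015 m).
It also fails if it takes over 72 s, if anything falls off the work surface, if the arm or the gripper's body presses on something with over 40 N, if the wrist force passes 120 N, or if a joint passes its speed limit or range.

ROBOT

A 6-joint arm with a two-finger parallel gripper is mounted at the origin on the work surface. World frame = base frame: x ahead of the robot, y to its left, z up, the work surface at z = 0. Lengths are in mm, angles in degrees, forces in N, time in s.
With the tool pointing down it reaches from about 275 to 1000 mm from the base axis. Payload 8.4 kg.
Tool frame: the origin (TCP) lies at the very end of the fingers, on their centre line; the grasp point (between the pads) lies 19 mm behind it; x points along the fingers, y is the direction in which the jaws open and shut, and the axes are right-handed (so a half turn about x gives the same grasp; the last joint's range is limited). The gripper opens to 85 mm and grips with 20 to 120 N. Pads are 22 mm wide; open, the fingers measure 114 mm over their backs; the gripper's body (76 mm by 85 mm) begins 54 mm behind the grasp point. The pads swing forward as they close: fully open they stand 13 mm farther back than shut.
Start: joints at [-71.815, 20.225, 93.587, -0, 66.188, -0.138], TCP at [196.484, -593.314, 231.281] pointing down, gripper open.
Joint ranges: [-150.9, 150.9], [-52.94, 120.26], [3.33, 152.33], [-74.26, 254.26], [0, 154.13], [-172.89, 172.89]. Speed limits (degrees/s): [127.2, 127.2, 159.86, 180, 180, 180].

INTERFACE

Orientations are given as [roll, pitch, yaw] about the fixed x, y, z axes, in that order (R = Rz(yaw) Ry(pitch) Rx(roll)).
In Python, from station import readout, vision, hand_in gives the robot as it stands.
- The arm moves only by the tool arm_command, never from a script. Its arguments are lists of equal length, an entry for each row: "turn": the turn, a rotation vector about the world's x, y, z in units of pi rad (1.0 is pi rad), a list of three; "delta_pos": the shift along the world's x, y, z in units of 15 cm (1.0 is 15 cm), a list of three; "fingers": the closure, from 0 (fully open) to 1 (shut). In form: {"turn": [[rx, ry, rz], ...], "delta_pos": [[dx, dy, dz], ...], "fingers": [fingers, ...]}. A call has 1 to 8 rows; each row is the pose to reach, as a shift and turn from the pose commanded when the call began, turning the shorter way round; what a row does not reach only later rows make up. A row lasts 1/10 s, in which the tool goes at most 50 mm and 8.59 degrees, less where a joint would pass 70% of its speed; a pose out of reach is approached as far as the arm can. A call with a number of a shift or a turn outside -1 to 1 is refused whole. A call with a gripper value outside its range is refused whole. The fingers move at their own pace and stop on an object; "squeeze" is the grip in N (left out, the last holds). Time passes only in rows, so rows that repeat a pose let the fingers close. It gives the time, the measured TCP pose, the force and the opening at its end, in the units of the state.
- readout.sense(): the state, without advancing time (a new reading comes with each control period).
- vision.capture(name): name is "scene" or "top" or "wrist"; returns a dict with "pixels" (480x640x3 uint8, red, green, blue), "depth" (480x640 float32, mm along the optical axis (not along the pixel's ray), 0 where there is no reading), "fx", "fy", "cx", "cy" (pixels), "k1" (the pictures are not rectified: a ray, as slopes to the right and down, at radius r is drawn at 1 + k1 r^2 times it, then the intrinsics apply), "pose" (4x4, takes a point from camera to world coordinates). Camera axes: x right, y up, looking along -z (the intrinsics and any distortion apply to the point x, -y, -z); pixel columns grow to the right and rows downward; lengths in mm; the calibration is good to about 2 mm. A picture is of the moment at which its call begins.
- hand_in(): hands the job in, once; it reports no verdict.
The state is a dict: "time": time; "q": joint angles; "qd": joint speeds; "joint_torque": joint torques, N m; "tool_pos": TCP position; "tool_rot": TCP orientation; "ft_force": force on the tool from outside, world axes, zero at the start; "ft_torque": the same for the moment, N m; "grip_width": finger opening in mm.
Only numpy, scipy, OpenCV 4.12 (cv2) and the standard library are available. Lean on these libraries where they do the work, as an engineer would, in place of code of your own. Each camera call takes 0.05 s, during which the arm holds its last target. There are 200 camera calls.

## Working session

There is one attempt and no reset: what is moved stays moved. The work goes in short steps, Python scripts to look and compute and a tool call to move; the robot and the scene stay as the last step left them, time stands still between calls to the robot, and variables do not carry over. Pictures are saved under pics/ and viewed, about 8 in all and at most 12, crops included, and the job is handed in when it is done.

Besides the shell and the picture viewer there is one more tool, called after "Call:" as name(argument=value, ...) on one line, values as JSON. arm_command: Moves the arm, as the interface text tells. Its arguments: {"type":"object","properties":{"turn":{"type":"array","items":{"type":"array","items":{"type":"number","minimum":-1,"maximum":1}}},"delta_pos":{"type":"array","items":{"type":"array","items":{"type":"number","minimum":-1,"maximum":1}}},"fingers":{"type":"array","items":{"type":"number"}},"squeeze":{"type":"number"}},"required":["turn","delta_pos","fingers"]}

```bash
mkdir -p pics; python3 - <<'E'
from station import readout, vision
import cv2,numpy as np
print(readout.sense())
for n in("scene","top"):
    c=vision.capture(n); cv2.imwrite(f"pics/{n}0.png",c["pixels"][...,::-1]); np.savez(f"{n}0.npz",**c)
    print(n,c["fx"],c["fy"],c["cx"],c["cy"],c["k1"],np.round(c["pose"],3).tolist())
E
```

```text
{'time': 0.0, 'q': array([-7.18149571e+01,  2.02638478e+01,  9.36277425e+01, -1.42981860e-04,
        6.61872784e+01, -1.37591439e-01]), 'qd': array([ 0.03651829,  0.08089899, -0.00441534,  0.05738193, -0.017442  ,
       -0.07592539]), 'joint_torque': array([-1.27844719e-04, -6.05249977e+01, -3.42065692e+01, -1.29879745e-04,
        9.46997636e-03,  8.07914375e-06]), 'tool_pos': array([ 196.33459035, -592.8770078 ,  230.55679563]), 'tool_rot': array([-90.04261992,  89.92113113, 108.28007226]), 'ft_force': array([ 0.04687588, -0.61235704,  0.70837142]), 'ft_torque': array([ 0.0366103 , -0.02541053,  0.01190117]), 'grip_width': 85.38278274594315}
scene 437.0452505733448 437.0452505733448 315.92532184359897 242.88767940655185 -0.08573049182991883 [[0.508, -0.574, 0.643, 998.88], [0.861, 0.356, -0.363, -224.821], [-0.021, 0.738, 0.675, 614.724], [0.0, 0.0, 0.0, 1.0]]
top 449.94996669203147 449.94996669203147 315.3072133650334 248.21429822854805 -0.05342868710110771 [[-0.014, 0.995, -0.095, 479.523], [-1.0, -0.015, -0.012, 51.323], [-0.013, 0.095, 0.995, 962.108], [0.0, 0.0, 0.0, 1.0]]
```

View pics/scene0.png

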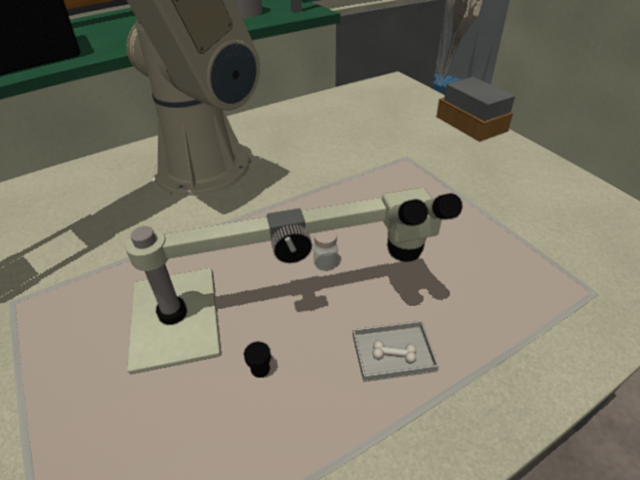

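View pics/top0.png

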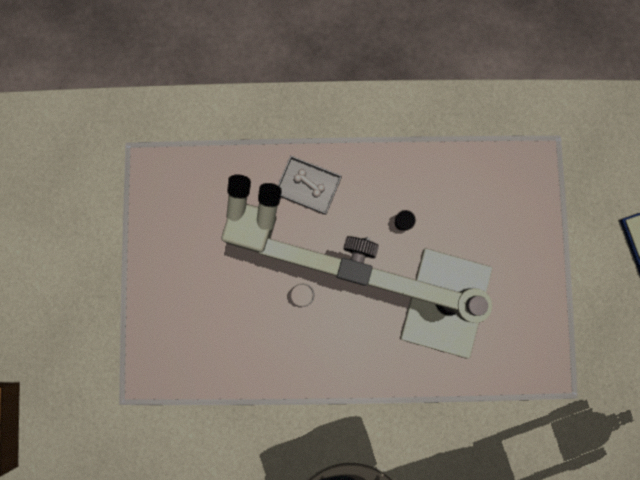

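```bash
cat > h.py <<'E'
import numpy as np, cv2
def K(c): return np.array([[c["fx"],0,c["cx"]],[0,c["fy"],c["cy"]],[0,0,1]],float), np.array([float(c["k1"]),0,0,0,0])
def ray(c,uv):
    k,d=K(c); n=cv2.undistortPoints(np.float64(uv).reshape(-1,1,2),k,d).reshape(-1,2)
    return np.c_[n[:,0],-n[:,1],-np.ones(len(n))]@c["pose"][:3,:3].T, c["pose"][:3,3]
def onz(c,uv,z):
    r,o=ray(c,uv); return o+r*((z-o[2])/r[:,2])[:,None]
def cloud(c):
    v,u=np.mgrid[:480,:640]; r,o=ray(c,np.c_[u.ravel(),v.ravel()]); return (o+r*c["depth"].reshape(-1,1)).reshape(480,640,3)
def proj(c,P):
    q=(np.atleast_2d(P)-c["pose"][:3,3])@c["pose"][:3,:3]; q=q*[1,-1,-1]
    k,d=K(c); return cv2.projectPoints(q,np.zeros(3),np.zeros(3),k,d)[0].reshape(-1,2)
E
python3 - <<'E'
from h import *
t=np.load("top0.npz"); s=np.load("scene0.npz")
P=cloud(t); px=t["pixels"].astype(int)
# boom top z~184 line fit
m=(P[...,2]>176)&(P[...,2]<190)&(t["depth"]>0); m[:,:275]=0; m[:,445:]=0; m[:232]=0
m[:,335:385]=0
b=P[m]; print(len(b),b[:,2].mean()); l=cv2.fitLine(b[:,:2].astype(np.float32),cv2.DIST_HUBER,0,.01,.01).ravel(); print(l,np.degrees(np.arctan2(l[1],l[0])))
# ring: rim top
v=slice(230,262);u=slice(338,385)
R=P[v,u]; z=R[...,2]; r=R[(z>185)&(z<215)]; print("ring",len(r),r.mean(0),r.min(0),r.max(0))
print("pillar top",P[305,477],"jar",P[295,302],"eyep",P[220,404],"ringpx z200",onz(t,[[361,246]],200))
S=cloud(s); 
for p in [(291,247),(295,250),(288,241),(283,253),(300,253)]: print(p,S[p[1],p[0]])
yv=l[:2]*np.sign(l[1]); xv=np.array([yv[1],-yv[0]])
rr=r[:,:2]
print("ring xs",np.percentile(rr@xv,[2,50,98]),"ys",np.percentile(rr@yv,[2,50,98]),"boom x",b[:,:2].mean(0)@xv, "pillar",P[305,477][:2]@xv,P[305,477][:2]@yv)
c=cv2.resize(t["pixels"][200:300,300:430,::-1],None,fx=5,fy=5,interpolation=2)
c2=cv2.resize(s["pixels"][200:280,250:350,::-1],None,fx=6.25,fy=6.25,interpolation=2)
cv2.imwrite("pics/c1.png",np.hstack([cv2.resize(c,(400,308)),cv2.resize(c2,(385,308))]))
E
```

```text
2147 183.42857055693347
[ 2.9056823e-01  9.5685428e-01  5.1011511e+02 -1.5065983e+01] 73.10802
ring 467 [554.23223338 -17.20759231 194.19365083] [530.70792152 -46.53644633 185.03823815] [574.30254471  21.60682579 202.3577228 ]
pillar top [ 452.39791188 -209.5108672   204.18968153] jar [472.74854057  89.2886527   75.01809784] eyep [ 622.08215927 -120.07425339   51.22320023] ringpx z200 [[555.21388724 -17.39532259 200.        ]]
(291, 247) [571.70384325 -25.83737789 178.18915711]
(295, 250) [567.39342609 -17.63408539 164.57473419]
(288, 241) [570.41723826 -29.23323789 190.71784047]
(283, 253) [562.45558682 -35.48419572 163.32117669]
(300, 253) [570.10149612 -10.93070285 157.15561548]
ring xs [506.39284756 536.61340523 551.30915901] ys [118.79980597 145.04126486 167.58829464] boom x 492.44712765840455 pillar 493.7560823524432 -69.01890912900076
```

View pics/c1.png

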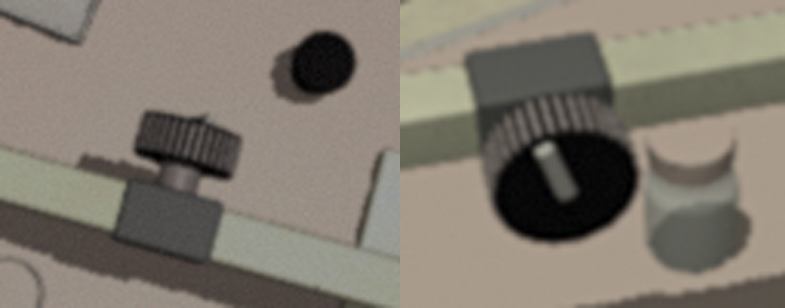

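Call:
arm_command(turn=[[0,0,0],[0,0,0.05],[0,0,0.1],[0,0,0.1],[0,0,0.1]], delta_pos=[[0,0,0.4],[0.16,0.27,0.4],[0.32,0.54,0.4],[0.4945,0.8136,0.4],[0.4945,0.8136,0.4]], fingers=[1,1,1,1,1], squeeze=20)

```text
time: 0.6
tool_pos: [272.6, -466.9, 291.2]
tool_rot: [-139.3, 89.9, 77.2]
ft_force: [-1.0, -1.0, -0.4]
grip_width: 11.9
```

Call:
arm_command(turn=[[0,0,0.04],[0,0,0.08],[0,0,0.1],[0,0,0.1]], delta_pos=[[0.16,0.27,0],[0.32,0.54,0],[0.4945,0.8136,0],[0.4945,0.8136,0]], fingers=[1,1,1,1])

```text
time: 1.0
tool_pos: [346.8, -345.5, 291.1]
tool_rot: [-159.7, 89.9, 75.0]
ft_force: [-0.3, -0.2, -1.0]
grip_width: 0.2
```

Call:
arm_command(turn=[[0,0,0.04],[0,0,0.08],[0,0,0.1044],[0,0,0.1044]], delta_pos=[[0.16,0.27,0],[0.32,0.54,0],[0.4945,0.8136,0],[0.4945,0.8136,0]], fingers=[1,1,1,1])

```text
time: 1.4
tool_pos: [421.2, -224.0, 291.2]
tool_rot: [161.7, 89.9, 55.2]
ft_force: [-0.2, -1.5, 0.5]
grip_width: -0.0
```

Call:
arm_command(turn=[[0,0,0],[0,0,0],[0,0,0],[0,0,0]], delta_pos=[[0.16,0.27,0],[0.32,0.54,0],[0.4945,0.8136,0],[0.4945,0.8136,0]], fingers=[1,1,1,1])

```text
time: 1.8
tool_pos: [495.6, -102.4, 291.1]
tool_rot: [149.4, 89.9, 42.7]
ft_force: [0.0, -0.1, -0.5]
grip_width: -0.2
```

Call:
arm_command(turn=[[0,0,0],[0,0,0],[0,0,0],[0,0,0],[0,0,0]], delta_pos=[[0.16,0.27,0],[0.32,0.54,0],[0.4945,0.8136,0],[0.4945,0.8136,0],[0.4945,0.8136,0]], fingers=[1,1,1,1,1])

```text
time: 2.3
tool_pos: [567.5, 16.1, 290.6]
tool_rot: [-39.0, 89.9, -145.8]
ft_force: [-0.3, -0.0, -0.0]
grip_width: 0.0
```

```bash
cat > rib.py <<'E'
from h import *
xv=np.array([.95685,-.29057,0]); yv=np.array([.29057,.95685,0]); C=538*xv+146*yv+[0,0,170]
def rib(c,dbg=None,sink=0):
    v,u=np.mgrid[:480,:640]; r,o=ray(c,np.c_[u.ravel(),v.ravel()])
    t=((C+17*xv-o)@xv)/(r@xv); q=o+r*t[:,None]-C+[0,0,sink]; Y=q@yv; Z=q[:,2]
    g=c["pixels"].max(2).ravel().astype(int)
    m=(np.hypot(Y,Z)<25)&(g>70)
    if dbg: 
        im=c["pixels"][...,::-1].copy(); im.reshape(-1,3)[m]=(0,0,255)
        cv2.imwrite(dbg,np.hstack([cv2.resize(x[190:300,230:360],None,fx=3,fy=3,interpolation=0) for x in (c["pixels"][...,::-1],im)]))
    n,lab,st,_=cv2.connectedComponentsWithStats(m.reshape(480,640).astype(np.uint8)); 
    if n<2: return None
    k=1+np.argmax(st[1:,4]); m=lab.ravel()==k
    y,z=Y[m],Z[m]; l=cv2.fitLine(np.c_[y,z].astype(np.float32),cv2.DIST_L2,0,.01,.01).ravel()
    d=l[:2]; cen=np.array([y.mean(),z.mean()]); d=d*np.sign(d@cen)
    return m.sum(), cen.round(1), "line",np.arctan2(-d[0],d[1]).round(2), "cen",np.arctan2(-cen[0],cen[1]).round(2)
E
python3 - <<'E'
from rib import *; from station import readout,vision
s=dict(np.load("scene0.npz")); print(C,rib(s))
c=vision.capture("scene"); print(rib(c,"pics/r1.png")); print(readout.sense()["tool_pos"])
cv2.imwrite("pics/s1.png",c["pixels"][...,::-1][100:400,100:500])
E
```

```text
[557.20852 -16.62656 170.     ] (np.int64(53), array([-5.2, 12.1]), 'line', np.float64(0.29), 'cen', np.float64(0.4))
(np.int64(58), array([-5. , 12.3]), 'line', np.float64(0.3), 'cen', np.float64(0.39))
[567.08665689  15.47719354 290.74329999]
```

View pics/r1.png

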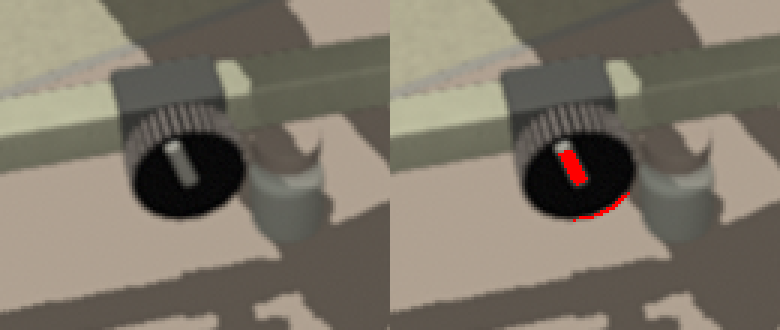

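Call:
arm_command(turn=[[0,0,0],[0,0,0],[0,0,0],[0,0,0]], delta_pos=[[0,0,-0.3],[0,0,-0.54],[0,0,-0.64],[0,0,-0.64]], fingers=[1,1,1,1])

```text
time: 2.75
tool_pos: [565.1, 14.8, 192.9]
tool_rot: [-65.8, 89.7, -172.9]
ft_force: [0.1, 0.1, -0.2]
grip_width: 0.1
```

Call:
arm_command(turn=[[0,0,0],[0,0,0],[0,0,0],[0,0,0]], delta_pos=[[-0.0194,-0.0638,0],[-0.0388,-0.1276,0],[-0.0581,-0.1914,0],[-0.0678,-0.2233,0]], fingers=[1,1,1,1])

```text
time: 3.15
tool_pos: [557.7, -18.0, 196.7]
tool_rot: [99.8, 89.9, -7.1]
ft_force: [0.0, 1.1, 4.1]
grip_width: 0.2
```

```bash
python3 - <<'E'
from rib import *; from station import readout,vision
c=vision.capture("scene"); print(rib(c,"pics/r2.png",4)); p=readout.sense(); q=p["tool_pos"]-C; print(q@xv,q@yv,q[2],p["ft_force"])
E
```

```text
(np.int64(76), array([-10.6,   8.3]), 'line', np.float64(1.03), 'cen', np.float64(0.91))
0.8147389867716985 -1.5256735972186317 26.51386864531338 [-0.46904044 -1.30052336  3.77615886]
```

View pics/r2.png

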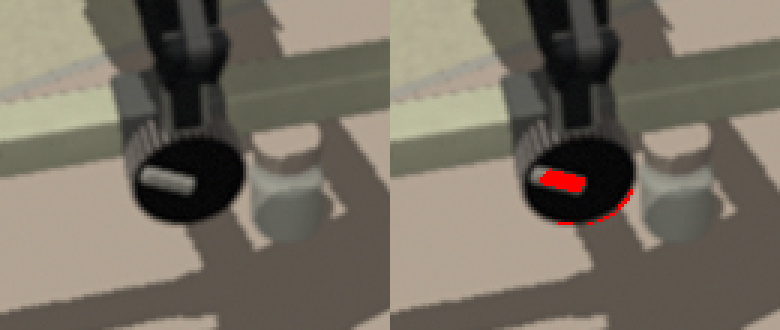

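Call:
arm_command(turn=[[0,0,0],[0,0,0],[0,0,0],[0,0,0],[0,0,0],[0,0,0],[0,0,0],[0,0,0]], delta_pos=[[-0.0194,-0.0638,0],[-0.0388,-0.1276,0],[-0.0581,-0.1914,0],[-0.0678,-0.2233,0],[-0.0678,-0.2233,0.16],[0.0678,0.2233,0.16],[0.0678,0.2233,0.05],[0.0678,0.2233,0]], fingers=[1,1,1,1,1,1,1,1])

```text
time: 4.0
tool_pos: [567.2, 18.6, 194.1]
tool_rot: [-94.0, 89.9, 159.2]
ft_force: [0.2, -1.0, -1.0]
grip_width: 0.1
```

```bash
cat > look.py <<'E'
from rib import *; from station import readout,vision; import sys
c=vision.capture("scene"); print(rib(c,sys.argv[1] if len(sys.argv)>1 else None)); p=readout.sense(); q=p["tool_pos"]-C; print(q@xv,q@yv,q[2],p["ft_force"].round(1),p["time"])
E
python3 look.py
```

```text
(np.int64(87), array([-13.4,   1.5]), 'line', np.float64(1.69), 'cen', np.float64(1.46))
-1.5011286077384243 35.14450160447157 22.86026587551069 [-0.6 -0.  -1.3] 4.05
```

Call:
arm_command(turn=[[0,0,0],[0,0,0],[0,0,0],[0,0,0],[0,0,0],[0,0,0],[0,0,0],[0,0,0]], delta_pos=[[-0.0252,-0.0829,0],[-0.0504,-0.1658,0],[-0.0755,-0.2488,0],[-0.1007,-0.3317,0],[-0.1259,-0.4146,0],[-0.1259,-0.4146,0.16],[0,0,0.16],[0,0,0]], fingers=[1,1,1,1,1,1,1,1])

```text
time: 4.85
tool_pos: [571.0, 17.6, 198.7]
tool_rot: [112.8, 89.5, 5.8]
ft_force: [0.4, 0.2, -0.3]
grip_width: -0.1
```

```bash
python3 look.py
```

```text
(np.int64(86), array([ -0.2, -11.6]), 'line', np.float64(-2.79), 'cen', np.float64(3.13))
-0.07995972695096017 36.820484416899035 22.80346647048904 [-1.3  1.9 -3.5] 4.9
```

Call:
arm_command(turn=[[0,0,0],[0,0,0],[0,0,0],[0,0,0],[0,0,0],[0,0,0],[0,0,0],[0,0,0]], delta_pos=[[-0.0252,-0.0829,0],[-0.0504,-0.1658,0],[-0.0755,-0.2488,0],[-0.1007,-0.3317,0],[-0.1259,-0.4146,0],[-0.1259,-0.4146,0.16],[0,0,0.16],[0,0,0]], fingers=[1,1,1,1,1,1,1,1])

```text
time: 5.7
tool_pos: [571.0, 17.5, 198.8]
tool_rot: [112.2, 89.5, 5.3]
ft_force: [0.1, -1.0, -0.0]
grip_width: 0.0
```

```bash
python3 look.py pics/r4.png
```

```text
(np.int64(101), array([11. , -0.2]), 'line', np.float64(-1.81), 'cen', np.float64(-1.59))
-0.0466238415582224 36.752459060799644 22.87635666005059 [-1.2  2.1 -3.9] 5.75
```

View pics/r4.png

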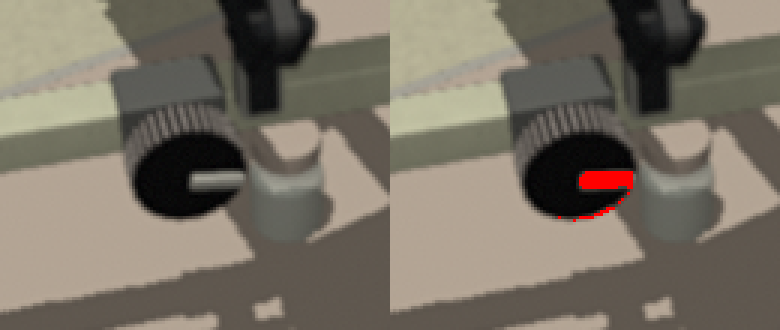

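Call:
arm_command(turn=[[0,0,0],[0,0,0],[0,0,0],[0,0,0],[0,0,0],[0,0,0],[0,0,0],[0,0,0]], delta_pos=[[-0.0252,-0.0829,0],[-0.0504,-0.1658,0],[-0.0755,-0.2488,0],[-0.1007,-0.3317,0],[-0.1259,-0.4146,0],[-0.1259,-0.4146,0.16],[0,0,0.16],[0,0,0]], fingers=[1,1,1,1,1,1,1,1])

```text
time: 6.55
tool_pos: [571.0, 17.5, 198.8]
tool_rot: [112.3, 89.5, 5.3]
ft_force: [0.9, -0.8, -0.7]
grip_width: -0.3
```

```bash
python3 look.py
```

```text
(np.int64(76), array([ 2.1, 12.8]), 'line', np.float64(-0.34), 'cen', np.float64(-0.16))
-0.04218564322598249 36.73470888889776 22.875104601896822 [-1.3  1.7 -4. ] 6.6
```

Call:
arm_command(turn=[[0,0,0],[0,0,0],[0,0,0],[0,0,0],[0,0,0],[0,0,0],[0,0,0],[0,0,0]], delta_pos=[[-0.0252,-0.0829,0],[-0.0504,-0.1658,0],[-0.0755,-0.2488,0],[-0.1007,-0.3317,0],[-0.1259,-0.4146,0],[-0.1259,-0.4146,0.16],[0,0,0.16],[0,0,0]], fingers=[1,1,1,1,1,1,1,1])

```text
time: 7.4
tool_pos: [571.0, 17.5, 198.8]
tool_rot: [112.4, 89.5, 5.4]
ft_force: [0.5, -0.0, -0.3]
grip_width: 0.1
```

```bash
python3 look.py
```

```text
(np.int64(81), array([-11.6,   7.2]), 'line', np.float64(1.16), 'cen', np.float64(1.02))
-0.06755138910143763 36.75540810481585 22.8758931205044 [-1.9  1.6 -2.7] 7.45
```

Call:
arm_command(turn=[[0,0,0],[0,0,0],[0,0,0],[0,0,0],[0,0,0],[0,0,0],[0,0,0],[0,0,0]], delta_pos=[[-0.0252,-0.0829,0],[-0.0504,-0.1658,0],[-0.0755,-0.2488,0],[-0.1007,-0.3317,0],[-0.1259,-0.4146,0],[-0.1259,-0.4146,0.16],[0,0,0.16],[0,0,0]], fingers=[1,1,1,1,1,1,1,1])

```text
time: 8.25
tool_pos: [571.0, 17.5, 198.8]
tool_rot: [112.4, 89.5, 5.4]
ft_force: [0.4, -0.8, -0.2]
grip_width: -0.1
```

```bash
python3 look.py pics/r7.png
```

```text
(np.int64(86), array([-8.5, -7.8]), 'line', np.float64(2.57), 'cen', np.float64(2.31))
-0.046222543708334424 36.74189177991767 22.85536983410222 [-1.9  1.1 -3.5] 8.3
```

View pics/r7.png

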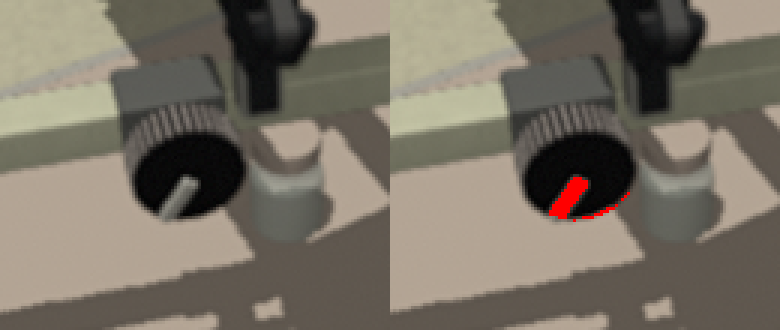

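Call:
arm_command(turn=[[0,0,0],[0,0,0],[0,0,0],[0,0,0],[0,0,0],[0,0,0],[0,0,0],[0,0,0]], delta_pos=[[-0.0252,-0.0829,0],[-0.0504,-0.1658,0],[-0.0755,-0.2488,0],[-0.1007,-0.3317,0],[-0.1259,-0.4146,0],[-0.1259,-0.4146,0.16],[0,0,0.16],[0,0,0]], fingers=[1,1,1,1,1,1,1,1])

```text
time: 9.1
tool_pos: [571.0, 17.5, 198.8]
tool_rot: [112.5, 89.5, 5.5]
ft_force: [1.2, -0.2, -0.5]
grip_width: 0.1
```

```bash
python3 look.py
```

```text
(np.int64(107), array([ 7.6, -8.5]), 'line', np.float64(-2.55), 'cen', np.float64(-2.41))
-0.07571681387139403 36.75580126817756 22.87049112110421 [-1.6  2.1 -3.2] 9.15
```

Call:
arm_command(turn=[[0,0,0],[0,0,0],[0,0,0],[0,0,0],[0,0,0],[0,0,0],[0,0,0],[0,0,0]], delta_pos=[[-0.0252,-0.0829,0],[-0.0504,-0.1658,0],[-0.0755,-0.2488,0],[-0.1007,-0.3317,0],[-0.1259,-0.4146,0],[-0.1259,-0.4146,0.16],[0,0,0.16],[0,0,0]], fingers=[1,1,1,1,1,1,1,1])

```text
time: 9.95
tool_pos: [571.0, 17.5, 198.8]
tool_rot: [112.3, 89.5, 5.3]
ft_force: [1.1, 0.0, -0.4]
grip_width: -0.2
```

```bash
python3 look.py
```

```text
(np.int64(94), array([ 7.4, 10.1]), 'line', np.float64(-0.86), 'cen', np.float64(-0.63))
-0.058212875775576996 36.736703835724654 22.86376458638304 [-1.9  1.4 -4.2] 10.0
```

Call:
arm_command(turn=[[0,0,0],[0,0,0],[0,0,0],[0,0,0],[0,0,0],[0,0,0],[0,0,0],[0,0,0]], delta_pos=[[-0.0194,-0.0638,0],[-0.0388,-0.1276,0],[-0.0581,-0.1914,0],[-0.0736,-0.2424,0],[-0.0736,-0.2424,0],[-0.0736,-0.2424,0.08],[-0.0736,-0.2424,0.4],[0,0,0.6]], fingers=[1,1,1,1,1,1,1,1])

```text
time: 10.8
tool_pos: [567.7, 14.5, 288.3]
tool_rot: [66.7, 89.9, -40.4]
ft_force: [2.0, -0.4, -0.3]
grip_width: 0.0
```

```bash
python3 look.py pics/r10.png
```

```text
(np.int64(57), array([-3.3, 12.6]), 'line', np.float64(0.14), 'cen', np.float64(0.26))
3.1094192331818706 40.16615671931688 123.43294339129471 [2.1 3.9 5.1] 10.85
```

View pics/r10.png

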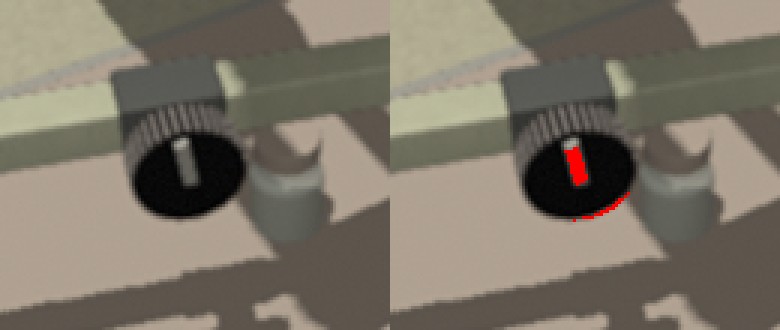

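```bash
python3 - <<'E'
from rib import *; from station import vision
c=vision.capture("scene")
for f in(-.2,-.1,0,.1,.2,.3,.4):
    p=proj(c,[C+17*xv, C+17*xv+24*(-np.sin(f)*yv+np.cos(f)*np.array([0,0,1]))]); print(f,p.round(1).tolist(),((p[1]-p[0])[0]/(p[1]-p[0])[1]).round(3))
g=c["pixels"].max(2)
print(g[233:256,282:300])
E
```

```text
-0.2 [[294.4, 250.7], [296.8, 238.3]] -0.19
-0.1 [[294.4, 250.7], [295.2, 238.4]] -0.059
0 [[294.4, 250.7], [293.5, 238.6]] 0.075
0.1 [[294.4, 250.7], [291.9, 239.0]] 0.215
0.2 [[294.4, 250.7], [290.3, 239.5]] 0.366
0.3 [[294.4, 250.7], [288.8, 240.0]] 0.532
0.4 [[294.4, 250.7], [287.3, 240.7]] 0.719
[[ 96  68 102 119  89  67  98  95  58  63  83  67  48  69  68  52  69  81]
 [107  75  88 115  96  59  67  64  34  27  37  31  22  34  37  27  34  42]
 [115  85  66  84  74  39  30  38  53  59  42  16   5   9  10   9  14  14]
 [102  80  47  41  35  30  51  83 121 133 100  40   6   7   6   8   8   7]
 [ 70  58  28  13  19  61 111 143 163 164 123  56  10   8  10  11  10   8]
 [ 35  28  15   4  16  72 136 164 163 148 109  56  13   9   7   8  10   8]
 [ 12   8   8   5  11  54 112 138 132 117  94  59  22   7  10   8  11  10]
 [  7  11   9   7   7  31  74  97 103 100  94  69  30   8   9  10  10  11]
 [  8   7  11   8   5  19  53  83  96  97  96  74  39  12   9  10   8   8]
 [  9   9   9  11   8   9  42  81  97  98  97  83  50  18   7   7   6  12]
 [ 10   9   9   8   8   7  34  77  98 100 100  9
[... 227 characters left out ...]
 81  47  17   6   9  10]
 [  9  11  12  10  10   8   9  31  75  96  99  98  90  63  26   6  10   9]
 [  9   7   8  10  10  10  10  25  62  88  97  99  96  72  32   9   7  10]
 [ 10  10  10   8   7   7   8  12  44  81  97 100  97  74  38  13   6   8]
 [  9   9  12  11   9  11   6  10  35  76  96  96  89  71  37  14  10   8]
 [ 10   9   7  10   9   7   7   5  26  56  72  71  62  47  27  12  10  12]
 [  9   7  10  10   6  10  10   9  12  24  33  30  23  16  13   6   8   7]
 [ 10   9  11   9  10  10   5  11  12   8  10   9   4   6   8   7   9  10]
 [ 10  11   9  11  11  10   9  10   5  10   7   7  12   6   6   8  10   8]
 [  9  10   8  11  10   6  11  10   9  10   9   8   9   9  10  11  10  11]]
```

Call:
arm_command(turn=[[0,0,0],[0,0,0],[0,0,0],[0,0,0]], delta_pos=[[0,0,0.1],[0,0,0.1],[0,0,0.1],[0,0,0.1]], fingers=[1,1,1,1])

```text
time: 11.3
tool_pos: [566.9, 16.7, 299.4]
tool_rot: [-64.5, 89.9, -171.4]
ft_force: [-0.5, 0.1, -0.3]
grip_width: -0.1
```

```bash
python3 look.py; python3 - <<'E'
from h import *; from station import vision,hand_in
c=vision.capture("scene"); s=np.load("scene0.npz")
d=np.abs(c["pixels"].astype(int)-s["pixels"]).max(2)>40
print("changed px: tray",d[320:385,350:440].sum(),"eyep",d[340:380,240:275].sum())
for n,(v0,v1,u0,u1) in {"head":(185,260,380,465),"jar":(232,272,312,340),"tray":(320,385,350,440)}.items():
    f=lambda x:cv2.cvtColor(x["pixels"],cv2.COLOR_RGB2GRAY)[v0:v1,u0:u1].astype(np.float32)
    print(n,cv2.phaseCorrelate(f(s),f(c)))
hand_in()
E
```

```text
(np.int64(57), array([-3.3, 12.5]), 'line', np.float64(0.13), 'cen', np.float64(0.26))
-0.3674804942001004 34.65093419212918 129.33992315512268 [0.1 0.  0.1] 11.35
changed px: tray 0 eyep 0
head ((-0.02993803179160892, 0.5425804776725798), 0.8229694400363499)
jar ((0.48028023622875793, 0.7153963562912509), 0.6414899388949077)
tray ((0.05317699233182793, -0.00619497843828043), 0.9689076467796608)
the job is handed in; nothing more can be done
```

I rolled the closed fingertip across the top of the ring in nine strokes, the last one shortened. The ring now stands about two full turns out from tight, with the rib pointing nearly straight up. The job is handed in, at about 11.4 s on the robot's clock.

- **Ring angle:** I followed the rib in the scene camera after every stroke. It finished 0.13 rad past straight up by the rib's edges, or about 12.70 rad. Its centroid reads 0.26 rad, or 12.83 rad. The two readings disagree by 0.13 rad, but both are within 12.116–13.016. The angle stayed below 13 rad throughout, so it was well short of the 14.9 limit.
- **Force and clearance:** the one force reading taken with the tip on the ring was about 4 N. Forces were not logged at every moment. The fingertip now stands about 100 mm above the ring, touching nothing, with about zero force.
- **Boom and bystanders:** the tray, bone and eyepiece showed no change against the first picture. The head shows a shift of about half a pixel (roughly 1 mm, within the 3 mm limit). The jar shows under 1 pixel, though the arm's shadow falls there and may account for it.

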